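# Discard a culture dish through the self-closing flap

### The arm

A 6-joint arm with a two-finger parallel gripper is mounted at the origin on the work surface; the furniture and walls round the work are solid. World frame = base frame: x ahead of the robot, y to its left, z up, the work surface at z = 0. Lengths are in m, angles in rad, forces in N, time in s.
With the tool pointing down it reaches from about 0.3 to 0.775 m from the base axis. Payload 14.6 kg.
Tool frame: the origin (TCP) lies on the centre line of the jaws, within the pads' length; the fingertips stand 17 mm ahead of it and the grasp point (between the pads) lies 2 mm behind it; z points along the fingers, x is the direction in which the jaws open and shut, and the axes are right-handed (so a half turn about z gives the same grasp; the last joint's range is limited). The gripper opens to 85 mm and grips with 20 to 120 N. Pads are 22 mm wide; open, the fingers measure 114 mm over their backs; the gripper's body (76 mm by 85 mm) begins 54 mm behind the grasp point. The pads swing forward as they close: fully open they stand 13 mm farther back than shut.
Start: joints at [-1.265, 0.3, 1.521, -0, 1.321, -0.067], TCP at [0.2, -0.512, 0.248] pointing down, gripper open.
Joint ranges: [-3.03, 3.03], [-0.79, 2.21], [0.23, 2.52], [-1.04, 4.18], [0, 3.07], [-2.55, 2.55]. Speed limits (rad/s): [2.22, 2.22, 2.57, 3.14, 3.14, 3.14].

### API

Orientations are given as a unit quaternion [w, x, y, z].
In Python, from station import * gives the robot as it stands.
- The arm moves only by the shell command python3 -m handwheel 'ROWS' [OPENING]. ROWS is JSON, a list of rows, each a list of 2 entries, a list of its own where there are three numbers: the shift along the tool's x, y, z in mm, then the turn, a rotation vector about the tool's x, y, z in rad. In form: [[[tx, ty, tz], [rx, ry, rz]], ...]. A call has 1 to 12 rows; each row shifts and turns the commanded pose from where the row before left it, along the tool's axes as they then stand; what a row does not reach is not made up. A row lasts 1/10 s, in which the tool goes at most 50 mm and 8.59 degrees, less where a joint would pass 70% of its speed; a pose out of reach is approached as far as the arm can. A call is refused whole if a number of a shift passes 50 or a number of a turn 0.15, either way. A call with a gripper value outside its range is refused whole. OPENING is the opening, from 0 (shut) to 1 (fully open), set as the call begins (- or left out, the last holds). The fingers move at their own pace and stop on an object; the grip force is fixed at half the most. Time passes only in rows, so rows that do not move let the fingers close. It gives the time, the measured TCP pose, the force and the opening at its end, in the units of the state.
- sense(): the state, without advancing time (a new reading comes with each control period).
- grab_frame(name): name is "scene" or "top" or "wrist"; returns (picture, depth): 400x640x3 uint8, red, green, blue; 400x640 float32, m along the optical axis (not along the pixel's ray), 0 where there is no reading.
- get_calibration(name): a dict with "camera_matrix" (3x3 intrinsics, pixels), "rvec" (rotation vector, rad) and "tvec" (3), from world to camera coordinates, as OpenCV has them. Camera axes: x right, y down, z forward; pixel columns grow to the right and rows downward; lengths in m; the calibration is good to about 2 mm. A picture is of the moment at which its call begins: read the wrist's pose just before it. get_calibration takes no time and is no camera call; for the wrist camera it gives the pose at the moment of the call.
- close_job(): hands the job in, once; it reports no verdict.
Trained networks look in the newest picture that a camera, given by its name, has taken for a name from the list of things; names that differ only in an ending like _2 or _b are one class to them, and where a whole thing is asked for, a point or a joint stands for the part that bears it (a point fixed in the world has none). Each returns a list of dicts, best first, with "p" (0 to 1); they miss things now and then, are a little off and sometimes report something else, mostly with a low value. They report only what shows in the picture. A call takes as long as a camera call.
- cut_out(camera, query): "region" (400x640 bool, what is visible of it).
- landmark_of(camera, query): "location" ([x, y, z] in m, in world coordinates, good to about 4 mm: a listed point, or the origin of a listed thing).
The state is a dict: "clock": time; "joint_positions": joint angles; "dq": joint speeds; "effort": joint torques, N m; "tool_pos": TCP position; "orientation": TCP orientation; "contact_force": force on the tool from outside, world axes, zero at the start; "moment": the same for the moment, N m; "opening": finger opening in m.
Only numpy, scipy, OpenCV 4.12 (cv2) and the standard library are available. Lean on these libraries where they do the work, as an engineer would, in place of code of your own. Each camera call takes 0.05 s, during which the arm holds its last target.

### The job

Throw the used petri dish that lies on the discard bin's deck away through the bin's self-closing flap: push the flap's lever plate down with one finger to open the flap, and while that finger keeps it open push the dish along the deck with the other finger so that it drops through the opening; never slide the dish out over the closed flap. Then take the hand away so that the flap closes over the dish. Only push: do not lift the dish, and leave the spare dish, the flask and the dropper bottle where they are.

Things in the scene. Friction and masses are not known exactly. Their poses are not given: they have to be found in the camera images.
- bin: White bench discard bin, fixed, 260 x 180 x 150 mm, hollow. Origin: centre of its underside; z up, x = direction in which the dish is pushed, y to the left of it. Its near half is topped by the deck: surface z = 150 mm, x = -130 to +15, a lane 92 mm wide (y = -9 to +83) between curbs 12 mm high. Right of the lane, under the lever plate, there is only a ledge at z = 130.
- deck_edge (a point): Middle of the deck's far edge (bin x = +15, y = +37, z = 150 mm), on the lane's centre line; axes as the bin. The opening lies beyond it, 110 mm long, closed flush with the deck by the flap. The bin's floor is at bin z = 6 mm.
- hinge (a point): Middle of the flap's hinge line, which runs along the bin's x at bin y = -71, z = 180 mm (origin of this point at bin x = 0), on white lugs at x = -124, 4 and 124 that reach z = 187 mm and y = -87 to -64.
- flap (a joint): Angle of the flap, rad: 0 = shut; grows as the lever plate is pushed down and the flap swings down under the opening; stop at 1.45. A spring always shuts it (0.19 N m shut, 0.3 N m open, so about 5 to 12 N on the lever plate); it never stays open, and the dish's weight does not open it. At 0.9 or more the dish falls through freely.
- lever_mid (a point): On the top face of the flap's aluminium lever plate, right of the lane; turns with the flap. Plate: bin x = -122 to +2, 50 mm wide, rising from the hinge towards the lane at 0.5 rad when shut, free edge at bin y = -29, z = 203 mm. Point: x = -60, y = -45, z = 196 when shut. A fingertip at y = -41 (78 mm right of lane centre), just above deck height, opens it past 0.9 rad and can slide along it.
- dish_center (a point): Centre, half-way up, of the closed petri dish to discard: round, 88 mm across at the lid (84 mm where a finger meets it), 13 to 16 mm high, 25 to 50 g, lying flat on the deck in the lane, its centre 45 to 77 mm short of the deck's edge.
- spare_dish: A like petri dish on the table to the left of the bin, nearer the robot, not to be touched; origin centre of its underside.
- flask: Small glass conical flask, 52 mm wide, 87 mm high, standing on the table to the left of the bin, nearer the robot; leave it. Origin centre of its underside.
- dropper: Amber dropper bottle, 33 mm wide, 102 mm high, standing on the table beyond the bin to the left; leave it. Origin centre of its underside.

How it is judged:
By the outcome, as a careful person would: the job done as asked, in the order asked, and still so for the second after the job is handed in, with the robot touching nothing.
It also fails if it takes over 35 s, if anything falls off the work surface, if the arm or the gripper's body presses on something with over 40 N, if the wrist force passes 120 N, or if a joint passes its speed limit or range.

## Working session

There is one attempt and no reset: what is moved stays moved. The work goes in short steps, Python scripts to look and compute and a shell command to move; the robot and the scene stay as the last step left them, time stands still between calls to the robot, and variables do not carry over. Pictures are saved under pics/ and viewed, and the job is handed in when it is done.

```bash
ls; mkdir -p pics
python3 - <<'E'
from station import *
import cv2
s=sense();print(s)
for n in("scene","top","wrist"):
    im,d=grab_frame(n);cv2.imwrite(f"pics/a_{n}.png",im[:,:,::-1])
    c=get_calibration(n);print(n,c)
    for q in("bin","deck_edge","hinge","lever_mid","dish_center","spare_dish","flask","dropper"):
        try:
            r=landmark_of(n,q);print(n,q,[(round(x['p'],2),[round(float(v),4) for v in x['location']]) for x in r[:2]])
        except Exception as e: print(q,e)
print(sense()['clock'])
E
```

```text
pics
{'clock': 0.0, 'joint_positions': array([-1.26459638e+00,  3.00472185e-01,  1.52159902e+00,  4.38951908e-05,
        1.32072794e+00, -6.66253303e-02]), 'dq': array([-0.00146404, -0.00117045, -0.00034839,  0.00142647,  0.00090686,
        0.00071072]), 'effort': array([-5.95555655e-03, -5.43513072e+01, -3.61786795e+01, -4.09104105e-04,
        4.08964930e-03, -6.07494871e-05]), 'tool_pos': array([ 0.20026148, -0.51200265,  0.24771313]), 'orientation': array([-3.89249262e-04,  8.25904785e-01, -5.63809295e-01, -4.61344182e-04]), 'contact_force': array([-0.04711443, -0.05085465, -0.39074288]), 'moment': array([ 0.04688215,  0.03539252, -0.02803785]), 'opening': 0.08528586507989261}
scene {'camera_matrix': array([[407.56550716,   0.        , 318.14717994],
       [  0.        , 407.56550716, 206.68917135],
       [  0.        ,   0.        ,   1.        ]]), 'rvec': array([ 0.72129944, -2.33480204,  1.39415236]), 'tvec': array([0.39527601, 0.27036167, 0.7591065 ])}
scene bin [(0.74, [0.5231, -0.1512, -0.0032])]
scene deck_edge [(0.98, [0.5337, -0.1125, 0.1473])]
scene hinge [(0.6, [0
[... 650 characters left out ...]
7, -0.2163, 0.1811])]
top lever_mid [(0.88, [0.4645, -0.1992, 0.197])]
top dish_center [(0.89, [0.4592, -0.1148, 0.1543])]
top spare_dish [(0.97, [0.3702, 0.187, -0.0028])]
top flask [(0.62, [0.3743, 0.0909, 0.0019])]
top dropper [(0.49, [0.6868, 0.1295, -0.0025])]
wrist {'camera_matrix': array([[329.70220688,   0.        , 323.05411698],
       [  0.        , 329.70220688, 201.26558964],
       [  0.        ,   0.        ,   1.        ]]), 'rvec': array([-2.36658943,  1.61380543,  0.26250823]), 'tvec': array([-0.5489505 , -0.04144726,  0.38024662])}
wrist bin []
wrist deck_edge []
wrist hinge []
wrist lever_mid []
wrist dish_center []
wrist spare_dish []
wrist flask []
wrist dropper []
1.35
```

View pics/a_scene.png

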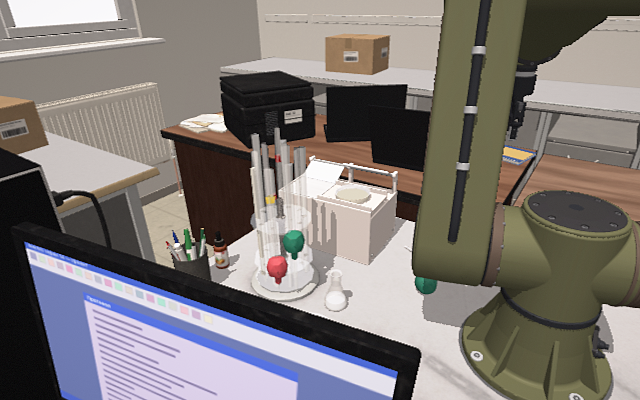

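View pics/a_top.png

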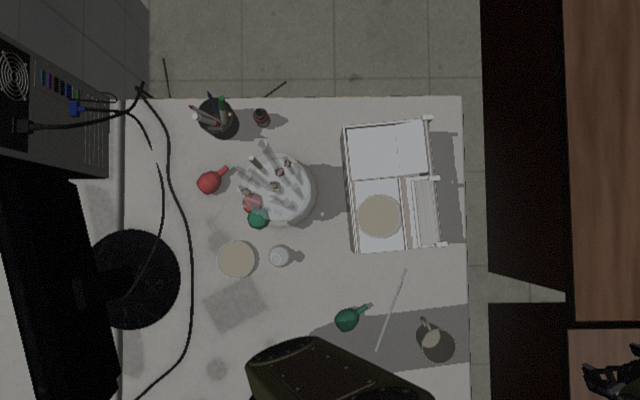

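The top view shows the bin at px (345-440, 115-255), the dish at (380,215) and the lever plate at (425,210). The flask is at (279,256), the spare dish at (237,259) and the dropper at (261,117). There is also a pipette stand left of the bin, at (280,190). Next I fit the bin pose and check it with an overlay.

```bash
cat > h.py <<'E'
import numpy as np,cv2
from scipy.optimize import least_squares
def fit(obs):
    f=lambda p:np.concatenate([R(p[2])@m[:2]+p[:2]-o[:2] for m,o in obs])
    return least_squares(f,[.52,-.15,0],loss='soft_l1',f_scale=.004)
def R(a):return np.array([[np.cos(a),-np.sin(a)],[np.sin(a),np.cos(a)]])
def w(p,b):b=np.array(b)/1000.;return np.r_[R(p[2])@b[:2]+p[:2],b[2]]
def proj(c,P):return cv2.projectPoints(np.array(P,float).reshape(-1,3),c['rvec'],c['tvec'],c['camera_matrix'],None)[0].reshape(-1,2)
def back(c,d,m):
    v,u=np.nonzero(m&(d>0));K=c['camera_matrix'];z=d[v,u]
    X=np.c_[(u-K[0,2])*z/K[0,0],(v-K[1,2])*z/K[1,1],z]
    r=cv2.Rodrigues(c['rvec'])[0];return (X-c['tvec'])@r
E
python3 - <<'E'
from station import *
from h import *
M={'bin':(0,0),'deck_edge':(.015,.037),'hinge':(0,-.071),'lever_mid':(-.06,-.045)}
O=[('bin',.5231,-.1512),('deck_edge',.5337,-.1125),('hinge',.5262,-.2245),('lever_mid',.4664,-.2005),('bin',.5211,-.1526),('deck_edge',.5321,-.116),('hinge',.5277,-.2163),('lever_mid',.4645,-.1992)]
r=fit([(np.array(M[o[0]]),np.array(o[1:])) for o in O]);p=r.x;print(p,r.fun.round(4))
top={}
for n in('top','scene'):
    im,d=grab_frame(n);c=get_calibration(n)
    g=cut_out(n,'dish_center');
    if g:
        P=back(c,d,g[0]['region']);print(n,'dish',g[0]['p'],len(P),np.median(P,0),P.min(0),P.max(0),np.percentile(P[:,2],[5,50,95]))
        b=(P[:,:2]-p[:2])@R(p[2]);print('bin-frame',(b.min(0)+b.max(0))/2, b.min(0),b.max(0))
        if n=='top':
            ct,_=cv2.findContours(g[0]['region'].astype(np.uint8),0,1);print(cv2.fitEllipse(max(ct,key=len)))
    L=[(-130,-90,150),(130,-90,150),(130,90,150),(-130,90,150)]
    for q,col in((L,(0,0,255)),([(-130,-9,150),(15,-9,150),(15,83,150),(-130,83,150)],(0,255,0)),([(-122,-71,180),(2,-71,180),(2,-29,203),(-122,-29,203)],(255,0,0))):
        pts=proj(c,[w(p,x) for x in q]);im2=im[:,:,::-1].copy() if q is L else im2
        if q is L: im2=cv2.resize(im2,None,fx=4,fy=4,interpolation=cv2.INTER_CUBIC)
        cv2.polylines(im2,[((pts+.5)*4).astype(np.int32)],True,col,1)
    k=(proj(c,[w(p,(0,0,150))])[0]*4).astype(int)
    cv2.imwrite(f'pics/b_{n}.png',im2[max(0,k[1]-300):k[1]+300,max(0,k[0]-390):k[0]+390])
E
```

```text
[ 0.5215858  -0.15127282  0.07499597] [-0.0015 -0.0001  0.0001 -0.0008  0.0007  0.0024 -0.0013 -0.0001  0.0005
  0.0013  0.0017  0.0027 -0.0008 -0.0058  0.0006 -0.0014]
top dish 0.69 1588 [ 0.46133058 -0.1191254   0.16512696] [ 0.41799844 -0.16442616  0.14685559] [ 0.50520221 -0.07523661  0.17029558] [0.16201753 0.16512696 0.16786102]
bin-frame [-0.05786161  0.03560103] [-0.10182174 -0.00934817] [-0.01390148  0.08055024]
((378.10455322265625, 215.2560577392578), (43.44874954223633, 44.87775802612305), 129.79705810546875)
scene dish 0.72 562 [ 0.45368073 -0.1100833   0.16435255] [ 0.41430166 -0.16356815  0.14745331] [ 0.52078832 -0.06969376  0.16705348] [0.15603779 0.16435255 0.16590626]
bin-frame [-0.0523755   0.03689402] [-0.10442959 -0.01166362] [-0.0003214   0.08545165]
```

```bash
ls pics
```

```text
a_scene.png
a_top.png
a_wrist.png
b_scene.png
b_top.png
```

View pics/b_top.png

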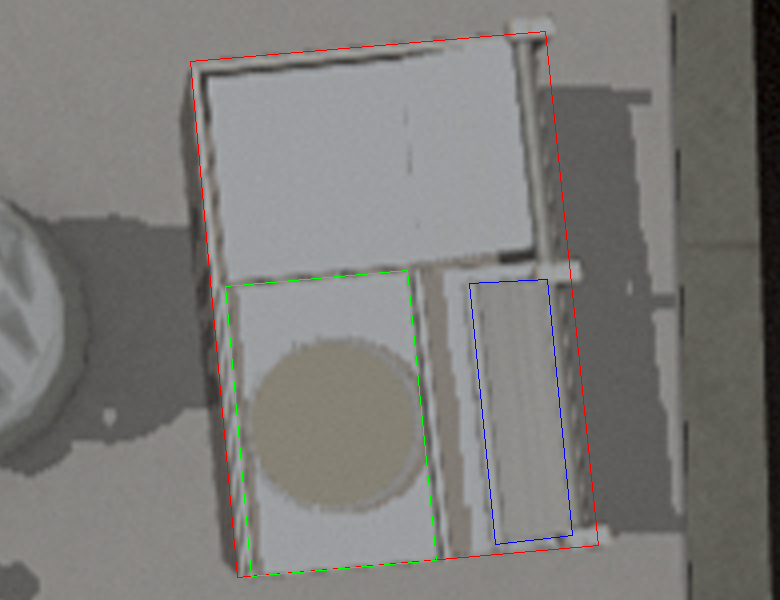

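View pics/b_scene.png

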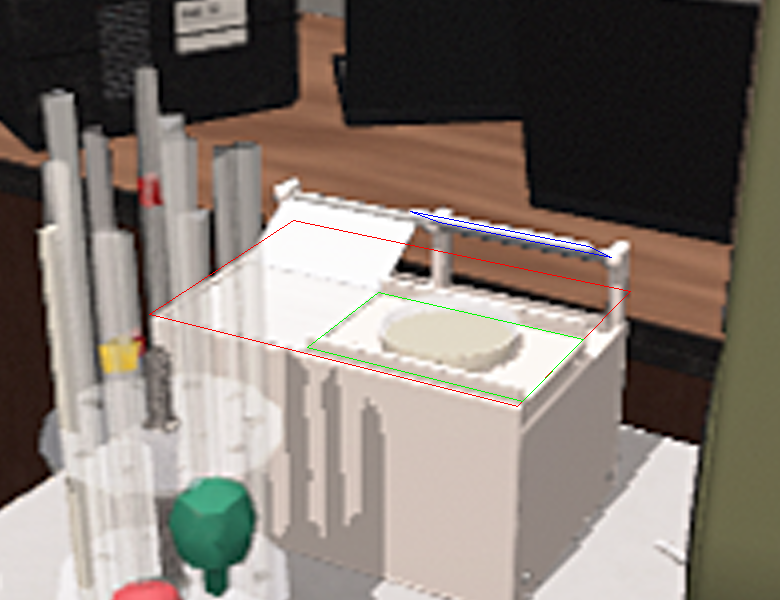

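The scene view's overlay fits well. The top view suggests the bin sits 2 to 4 mm further towards -y than the fit. I'll turn the tool to the bin's axes first, then hover and refine with the wrist camera.

```bash
python3 -m handwheel '[[[0,0,-20],[0,0,0.15]],[[0,0,-20],[0,0,0.147]],[[0,0,0],[0,0,0]]]' 0.75
cat >> h.py <<'E'
from scipy.spatial.transform import Rotation
def rot(s):q=s['orientation'];return Rotation.from_quat([q[1],q[2],q[3],q[0]])
P0=[.5216,-.1533,.075]
def go(s,b,p=P0):
    r=rot(s);t=w(p,b)
    des=Rotation.from_matrix(np.c_[[np.sin(p[2]),-np.cos(p[2]),0],[-np.cos(p[2]),-np.sin(p[2]),0],[0,0,-1]])
    return (r.inv().apply(t-s['tool_pos'])*1000).round(1),(r.inv()*des).as_rotvec().round(3)
def inbin(s,p=P0):return np.r_[(s['tool_pos'][:2]-p[:2])@R(p[2]),s['tool_pos'][2]]*1000
E
python3 -c "
from station import *;from h import *
s=sense();print(s['opening'],go(s,(-118,-2,285)),rot(s).as_matrix().round(3))"
```

```text
clock: 1.85
tool_pos: [0.2006, -0.5128, 0.2908]
orientation: [0.001, 0.732, -0.681, 0.002]
contact_force: [0.1, 0.2, -0.5]
opening: 0.0644
0.06435894437666118 (array([-333.2, -228.1,    4.7]), array([-0.001, -0.004, -0.003])) [[ 0.072 -0.997  0.001]
 [-0.997 -0.072 -0.004]
 [ 0.004 -0.001 -1.   ]]
```

```bash
python3 -m handwheel '[[[-33,-23,0],[0,0,0]],[[-33,-23,0],[0,0,0]],[[-33,-23,0],[0,0,0]],[[-33,-23,0],[0,0,0]],[[-33,-23,0],[0,0,0]],[[-33,-23,0],[0,0,0]],[[-33,-23,0],[0,0,0]],[[-33,-23,0],[0,0,0]],[[-33,-22,0],[0,0,0]],[[-33,-22,0],[0,0,0]],[[0,0,0],[0,0,0]],[[0,0,0],[0,0,0]]]'
python3 - <<'E'
from station import *
from h import *
s=sense();print(inbin(s),go(s,(-118,-2,285)))
im,d=grab_frame('wrist');c=get_calibration('wrist')
im2=im[:,:,::-1].copy()
for q,col in (([(-130,-9,150),(15,-9,150),(15,83,150),(-130,83,150)],(0,255,0)),([(-122,-71,180),(2,-71,180),(2,-29,203),(-122,-29,203)],(255,0,0))):
    cv2.polylines(im2,[proj(c,[w(P0,x) for x in q]).astype(np.int32)],True,col,1)
cv2.imwrite('pics/c_wrist.png',im2)
for q in("deck_edge","hinge","lever_mid","dish_center"):
    for x in landmark_of('wrist',q)[:1]:
        l=np.array(x['location']);print(q,round(x['p'],2),((l[:2]-P0[:2])@R(P0[2])).round(4),l[2])
g=cut_out('wrist','dish_center')
if g:
    P=back(c,d,g[0]['region']);b=(P[:,:2]-P0[:2])@R(P0[2]);print(b.min(0),b.max(0),np.median(P[:,2]))
im,d=grab_frame('scene');cv2.imwrite('pics/c_scene.png',cv2.resize(im[120:300,230:470,::-1],None,fx=3,fy=3))
E
```

```text
clock: 3.05
tool_pos: [0.4027, -0.1654, 0.2877]
orientation: [0.0, 0.735, -0.678, -0.0]
contact_force: [-0.0, -0.3, 0.4]
opening: 0.0638
[-119.4884079    -3.1930243   287.70633777] (array([-1.2, -1.5,  2.7]), array([0.001, 0.   , 0.005]))
deck_edge 0.85 [0.0161 0.0429] 0.1529
hinge 0.62 [ 0.0029 -0.069 ] 0.1765
lever_mid 0.63 [-0.0618 -0.0416] 0.1969
dish_center 0.59 [-0.0583  0.044 ] 0.1567
[-0.10272767 -0.00261209] [-0.01636474  0.08428396] 0.16534832789293313
```

View pics/c_wrist.png

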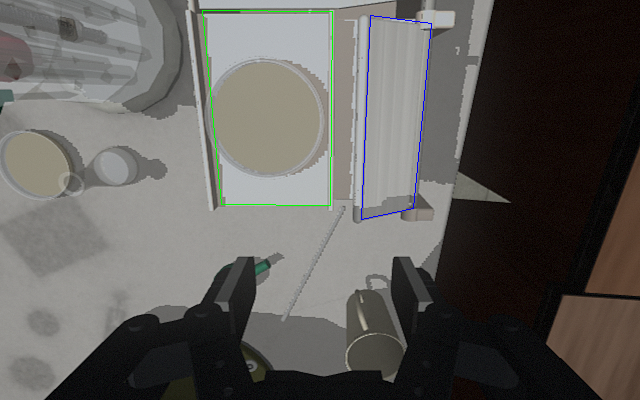

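View pics/c_scene.png

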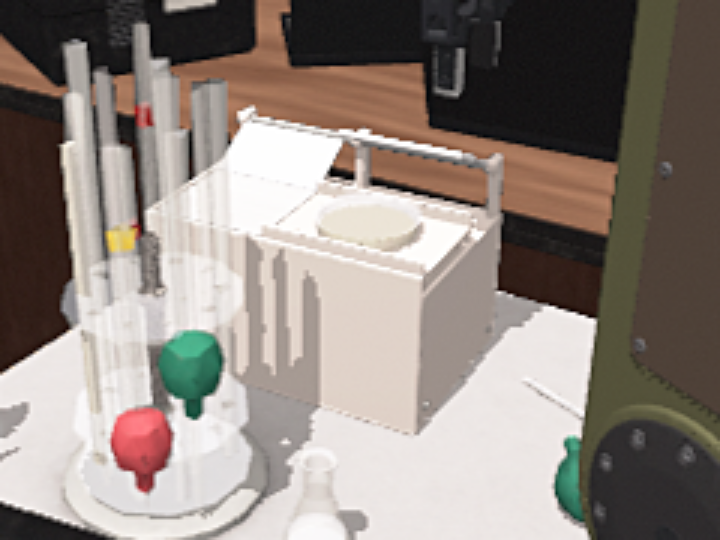

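Wrist view: the dish is at px (268,117) in the lane and the lever plate at (395,115). The wrist puts the bin about 4 mm left of P0 and the top view about 2 mm right of it, so I take the middle. Hover height is fine and the path behind the dish is clear. I go down towards the plate and find the tip height from the contact.

```bash
sed -i 's/^P0=.*/P0=[.5216,-.152,.075]/' h.py
python3 -m handwheel '[[[-2.5,-0.5,20],[0,0,0.004]],[[0,0,22],[0,0,0]],[[0,0,15],[0,0,0]],[[0,0,0],[0,0,0]]]'
python3 -c "
from station import *;from h import *
s=sense();print(inbin(s),go(s,(-118,-2,222)),s['contact_force'],s['moment'])"
```

```text
clock: 3.8
tool_pos: [0.4022, -0.1633, 0.2297]
orientation: [0.0, 0.732, -0.681, -0.002]
contact_force: [0.5, -0.1, 0.8]
opening: 0.0644
[-119.89598981   -2.37274447  229.71080881] (array([-0.4, -1.9,  7.7]), array([ 0.003,  0.002, -0.004])) [ 0.49493454 -0.05678553  0.8219303 ] [-0.00073299 -0.04219987  0.02330204]
```

```bash
python3 -m handwheel '[[[0,-1.5,7],[0,0,0]],[[0,0,0],[0,0,0]]]'
python3 -m handwheel '[[[0,0,4],[0,0,0]],[[0,0,0],[0,0,0]]]'
python3 -m handwheel '[[[0,0,4],[0,0,0]],[[0,0,0],[0,0,0]]]'
python3 -m handwheel '[[[0,0,4],[0,0,0]],[[0,0,0],[0,0,0]]]'
python3 -c "
from station import *;from h import *
s=sense();print(inbin(s),s['contact_force'],s['moment'])"
```

```text
clock: 4.0
tool_pos: [0.4046, -0.1634, 0.2242]
orientation: [-0.0, 0.732, -0.681, 0.0]
contact_force: [0.1, 0.7, 0.8]
opening: 0.064
clock: 4.2
tool_pos: [0.4045, -0.1633, 0.2202]
orientation: [-0.0, 0.732, -0.681, 0.0]
contact_force: [0.0, 0.2, 0.4]
opening: 0.0642
clock: 4.4
tool_pos: [0.4044, -0.1632, 0.2159]
orientation: [0.0, 0.732, -0.681, -0.0]
contact_force: [0.3, 0.6, -0.1]
opening: 0.0637
clock: 4.6
tool_pos: [0.4046, -0.1633, 0.2122]
orientation: [-0.0, 0.732, -0.681, 0.0]
contact_force: [-0.1, 0.2, 3.4]
opening: 0.064
[-117.53692006   -2.51905223  212.16704467] [-0.09795072  0.15747498  3.43721819] [-0.18191489 -0.01177913  0.052077  ]
```

Contact came at TCP z of about 214 with the force rising, so the tips are about 15 mm below the TCP. I go down further.

```bash
python3 -m handwheel '[[[0,0,8],[0,0,0]],[[0,0,8],[0,0,0]],[[0,0,8],[0,0,0]],[[0,0,6],[0,0,0]],[[0,0,0],[0,0,0]]]'
python3 - <<'E'
from station import *
from h import *
s=sense();print(inbin(s),go(s,(-117.5,-2,170)),s['contact_force'],s['moment'])
im,d=grab_frame('wrist');cv2.imwrite('pics/d_wrist.png',im[:,:,::-1])
im,d=grab_frame('scene');cv2.imwrite('pics/d_scene.png',cv2.resize(im[120:300,230:470,::-1],None,fx=3,fy=3))
E
```

```text
clock: 5.1
tool_pos: [0.4049, -0.1636, 0.1825]
orientation: [-0.0, 0.732, -0.681, 0.001]
contact_force: [0.5, 0.5, 8.7]
opening: 0.0643
[-117.18889993   -2.7928975   182.52159045] (array([-0.8,  0.3, 12.5]), array([-0.001, -0.001, -0.003])) [0.51617776 0.5236765  8.73971908] [-0.14591208 -0.05176753  0.06201443]
```

View pics/d_wrist.png

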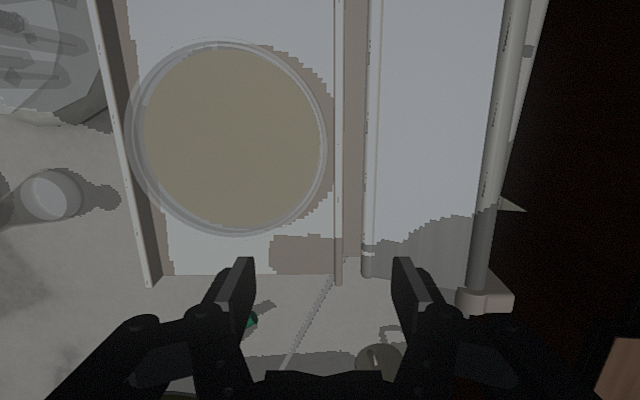

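View pics/d_scene.png

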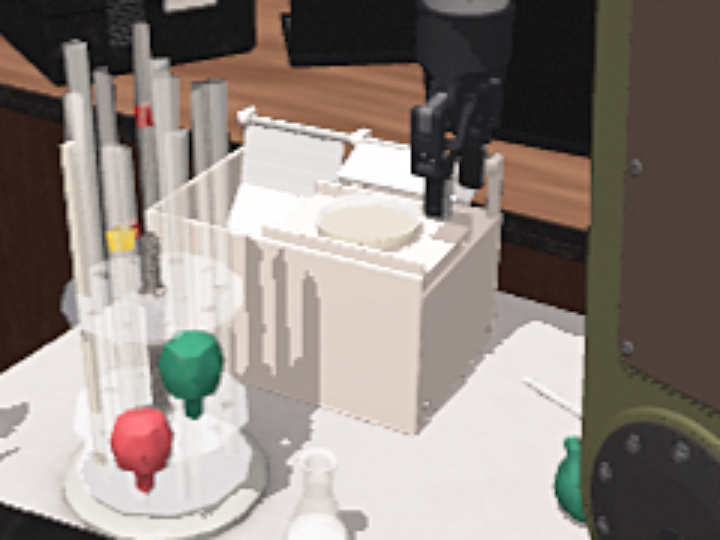

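The wrist view shows the flap swinging down: the opening shows at the top of the picture and the plate is tilted. The left finger, tip at (240,258), is behind the dish, whose rear rim is at (220,235). I go down in small steps to just above the deck.

```bash
python3 -m handwheel '[[[-1,0,5],[0,0,0]],[[0,0,4],[0,0,0]],[[0,0,0],[0,0,0]]]'
python3 -m handwheel '[[[0,0,3],[0,0,0]],[[0,0,0],[0,0,0]]]'
python3 - <<'E'
from station import *
from h import *
s=sense();print(inbin(s),s['contact_force'],s['moment'])
im,d=grab_frame('wrist');cv2.imwrite('pics/e_wrist.png',im[:,:,::-1])
im,d=grab_frame('scene');cv2.imwrite('pics/e_scene.png',cv2.resize(im[150:250,290:430,::-1],None,fx=5,fy=5,interpolation=2))
E
```

```text
clock: 5.5
tool_pos: [0.405, -0.1626, 0.1738]
orientation: [-0.0, 0.732, -0.681, 0.001]
contact_force: [0.9, 1.5, 8.3]
opening: 0.0639
clock: 5.7
tool_pos: [0.405, -0.1626, 0.171]
orientation: [-0.0, 0.732, -0.681, 0.001]
contact_force: [1.2, 1.4, 7.5]
opening: 0.0642
[-117.03709329   -1.79096686  170.96500296] [1.22217873 1.43703419 7.51580051] [-0.11115062 -0.18744344  0.02555328]
```

View pics/e_wrist.png

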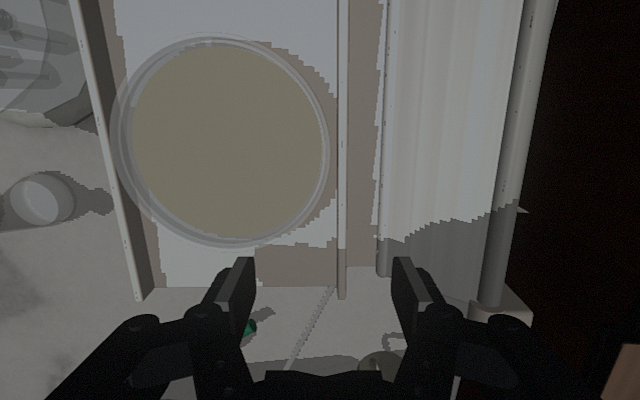

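View pics/e_scene.png

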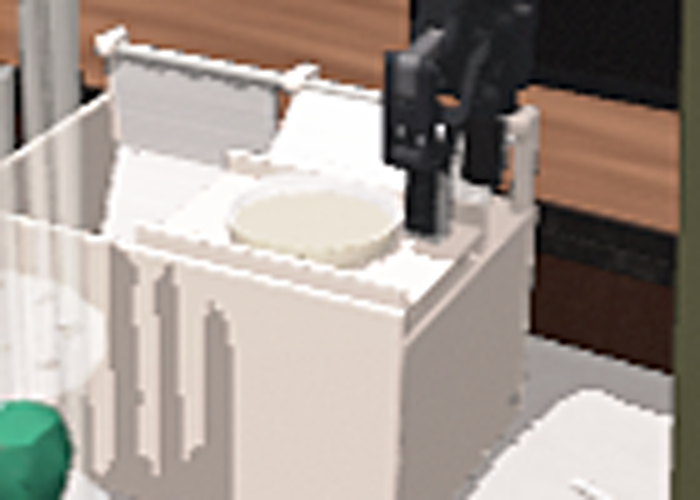

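The flap hangs steep: by geometry it is past 1.0 rad with the tip at about 156 mm. The finger stands behind the dish. I start the push with the plate held down.

```bash
python3 -m handwheel '[[[0,-3,1.5],[0,0,0]],[[0,-5,0],[0,0,0]],[[0,-6,0],[0,0,0]],[[0,-6,0],[0,0,0]],[[0,-6,0],[0,0,0]],[[0,-6,0],[0,0,0]],[[0,0,0],[0,0,0]]]'
python3 - <<'E'
from station import *
from h import *
s=sense();print(inbin(s),s['contact_force'],s['moment'])
im,d=grab_frame('wrist');cv2.imwrite('pics/f_wrist.png',im[:,:,::-1])
im,d=grab_frame('scene');cv2.imwrite('pics/f_scene.png',cv2.resize(im[150:250,290:430,::-1],None,fx=5,fy=5,interpolation=2))
E
```

```text
clock: 6.5
tool_pos: [0.4366, -0.1595, 0.1689]
orientation: [-0.0, 0.732, -0.681, -0.0]
contact_force: [-0.5, 5.5, 5.6]
opening: 0.0638
[-85.3555854   -1.15665217 168.86142706] [-0.46307981  5.47123601  5.57650671] [ 0.61716805  0.09610517 -0.01813651]
```

View pics/f_wrist.png

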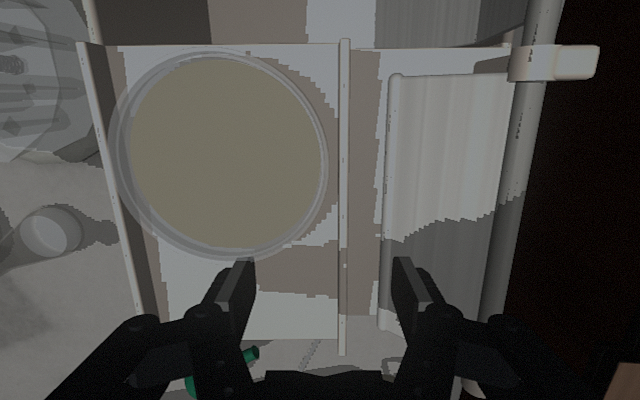

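View pics/f_scene.png

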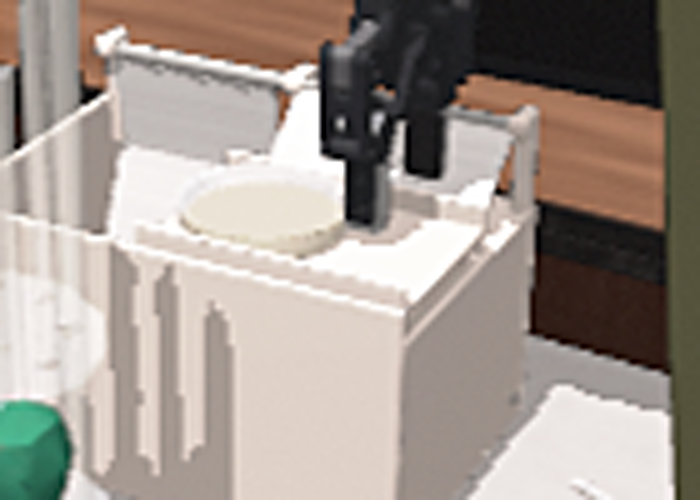

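The dish slides along the lane with its front rim near the deck edge, at (225,50) in the wrist view. The flap is still held open, since the opening is dark beyond row 40. I continue.

```bash
python3 -m handwheel '[[[0,-6,0],[0,0,0]],[[0,-6,0],[0,0,0]],[[0,-6,0],[0,0,0]],[[0,-6,0],[0,0,0]],[[0,-6,0],[0,0,0]],[[0,-4,0],[0,0,0]],[[0,0,0],[0,0,0]]]'
python3 - <<'E'
from station import *
from h import *
s=sense();print(inbin(s),s['contact_force'],s['moment'])
im,d=grab_frame('wrist');cv2.imwrite('pics/g_wrist.png',im[:,:,::-1])
im,d=grab_frame('scene');cv2.imwrite('pics/g_scene.png',cv2.resize(im[150:250,290:430,::-1],None,fx=5,fy=5,interpolation=2))
E
```

```text
clock: 7.3
tool_pos: [0.4703, -0.1571, 0.1688]
orientation: [-0.0, 0.732, -0.681, -0.001]
contact_force: [-1.5, 5.2, 5.5]
opening: 0.0639
[-51.49950755  -1.23034683 168.84141224] [-1.53518714  5.16987102  5.51960661] [ 0.63742655  0.23572006 -0.07081567]
```

View pics/g_wrist.png

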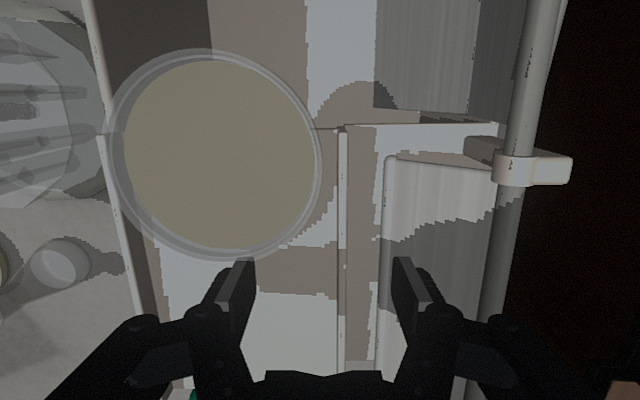

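View pics/g_scene.png

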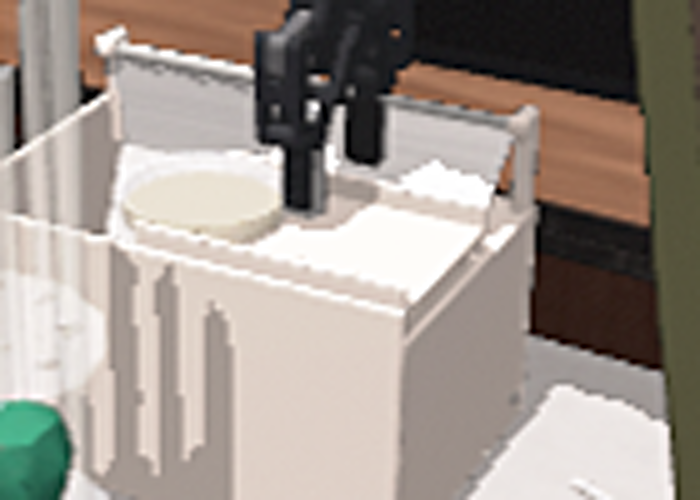

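The dish is about half over the edge (edge at row 130, rim at row 50), the flap is open and the lever finger is on the plate. I push it the rest of the way.

```bash
python3 -m handwheel '[[[0,-5,0],[0,0,0]],[[0,-5,0],[0,0,0]],[[0,-5,0],[0,0,0]],[[0,-5,0],[0,0,0]],[[0,-5,0],[0,0,0]],[[0,-5,0],[0,0,0]],[[0,-5,0],[0,0,0]],[[0,-5,0],[0,0,0]],[[0,-4,0],[0,0,0]],[[0,0,0],[0,0,0]],[[0,0,0],[0,0,0]]]'
python3 - <<'E'
from station import *
from h import *
s=sense();print(inbin(s),s['contact_force'],s['moment'])
im,d=grab_frame('wrist');cv2.imwrite('pics/i_wrist.png',im[:,:,::-1])
im,d=grab_frame('scene');cv2.imwrite('pics/i_scene.png',cv2.resize(im[150:250,290:430,::-1],None,fx=5,fy=5,interpolation=2))
E
```

```text
clock: 8.5
tool_pos: [0.5142, -0.1539, 0.169]
orientation: [-0.0, 0.732, -0.681, -0.0]
contact_force: [-2.9, 5.9, 5.3]
opening: 0.0642
[ -7.54478214  -1.32633433 168.98079443] [-2.87169214  5.9409731   5.31755239] [ 0.68899679  0.32606568 -0.06391225]
```

View pics/i_wrist.png

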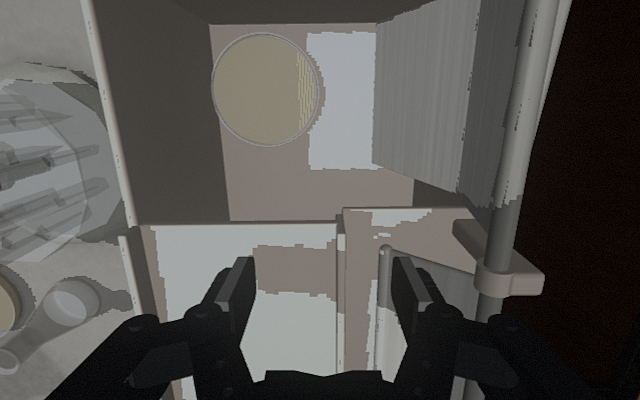

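View pics/i_scene.png

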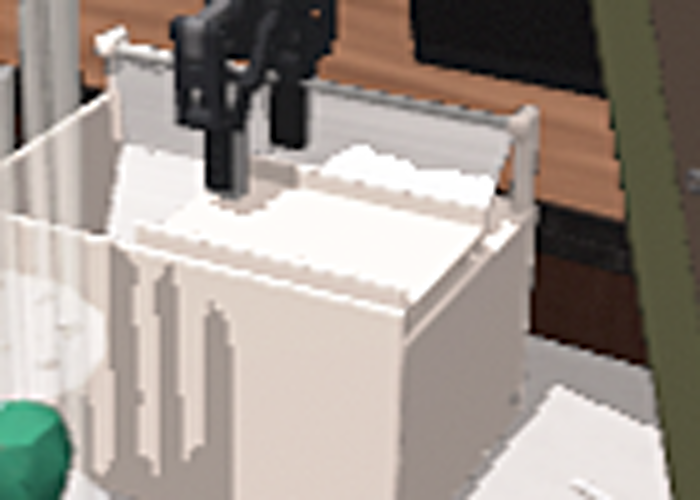

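The dish lies flat on the bin floor at (267,88). I back off a little, then lift so the flap closes in a controlled way.

```bash
python3 -m handwheel '[[[0,10,0],[0,0,0]],[[0,10,0],[0,0,0]],[[0,5,-6],[0,0,0]],[[0,0,-8],[0,0,0]],[[0,0,-8],[0,0,0]],[[0,0,-8],[0,0,0]],[[0,0,-8],[0,0,0]],[[0,0,-10],[0,0,0]],[[0,0,-20],[0,0,0]],[[0,0,-30],[0,0,0]],[[0,0,-30],[0,0,0]],[[0,0,0],[0,0,0]]]'
python3 -m handwheel '[[[30,25,0],[0,0,0]],[[40,25,0],[0,0,0]],[[40,25,0],[0,0,0]],[[40,25,0],[0,0,0]],[[40,25,0],[0,0,0]],[[30,20,0],[0,0,0]],[[0,0,0],[0,0,0]],[[0,0,0],[0,0,0]],[[0,0,0],[0,0,0]]]'
python3 - <<'E'
from station import *
from h import *
s=sense();print(inbin(s),s['contact_force'],s['moment'])
for n in('top','scene'):
    im,d=grab_frame(n);cv2.imwrite(f'pics/j_{n}.png',im[:,:,::-1])
    for q in('spare_dish','flask','dropper','lever_mid'):
        print(n,q,[(round(x['p'],2),np.round(x['location'],4)) for x in landmark_of(n,q)[:1]])
E
```

```text
clock: 9.8
tool_pos: [0.49, -0.1564, 0.3007]
orientation: [-0.001, 0.732, -0.681, 0.003]
contact_force: [0.5, 0.2, -0.8]
opening: 0.0639
clock: 10.7
tool_pos: [0.3608, -0.3852, 0.2965]
orientation: [-0.0, 0.732, -0.681, -0.0]
contact_force: [-0.7, 0.3, -0.6]
opening: 0.0642
[-177.84662846 -220.47728604  296.49805375] [-0.66292723  0.25037792 -0.56074546] [0.02607514 0.02362218 0.04634729]
top spare_dish [(0.75, array([ 0.371 ,  0.1865, -0.0012]))]
top flask [(0.9, array([0.3726, 0.0892, 0.0031]))]
top dropper []
top lever_mid [(0.92, array([ 0.4663, -0.2005,  0.1944]))]
scene spare_dish []
scene flask []
scene dropper [(0.86, array([ 0.6881,  0.1227, -0.0013]))]
scene lever_mid [(0.85, array([ 0.4648, -0.202 ,  0.2034]))]
```

View pics/j_top.png

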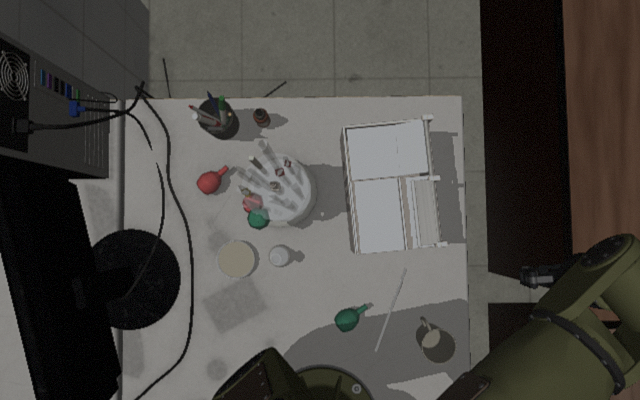

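View pics/j_scene.png

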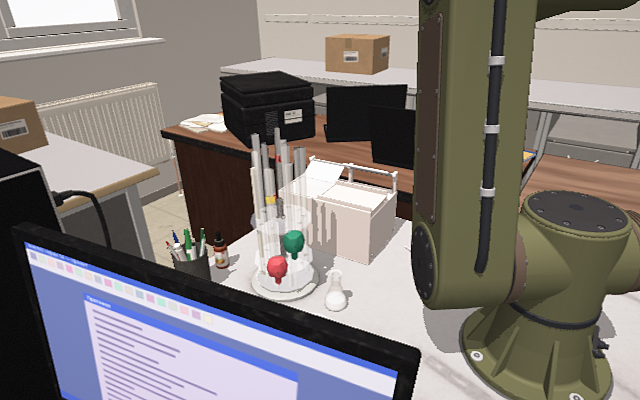

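The flap is shut (top view, px (387,148)) and the deck is empty. The flask, spare dish and dropper are where they were, and the hand is clear. I hand the job in.

```bash
python3 -c "
from station import *
print(sense()['dq'].round(3));print(close_job())"
```

```text
[-0.003  0.001 -0.001  0.001 -0.    -0.002]
the job is handed in; nothing more can be done
None
```

The used dish is in the bin and the flap has closed over it. I handed the job in at about 11 s of the 35 s allowed.

**What I did:** One finger pressed the lever plate down until its tip was about 5 mm above the deck. By geometry that opens the flap past 1.0 rad. With the plate held there, the other finger pushed the dish along the lane until it dropped through. I then backed off a little, raised the hand so the flap could close, and moved the arm away.

**Last checks:**
- **Dish:** before I lifted the hand, the wrist camera showed it lying flat on the bin floor.
- **Flap:** in the final top and scene pictures the deck is empty and the flap looks shut. The lever point is back within about 6 mm of its shut position.
- **Other things:** the spare dish and flask (top view) and the dropper (scene view) are all within about 4 mm of where they were first found. Each was re-found in only one of the two views, and that difference is within the networks' accuracy.
- **Forces:** readings at the end of each move stayed under about 10 N, and they were near zero at the end.

**What disagreed:** the wrist and top cameras placed the bin about 4 to 6 mm apart sideways. I used a value in between, which was accurate enough. I did not measure the flap angle directly.

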